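# Close up three cartons in the collating jig and clamp the row

### The job

Make up a three-pack for taping: nudge the three loose kraft cartons into the collating jig as one straight, tight row, each with its end flush against the back fence, side by side with no gaps, the first against the end stop. Then swing the black-balled press lever over and fully down, so that the presser bar holds all three, and let go; leave the other things on the bench where they are.

Things in the scene. Friction and masses are not known exactly. Their poses are not given: they have to be found in the camera images.
- jig: collating jig screwed to the bench: an L of 36 mm high aluminium plates with a lever press behind it. Origin at bench height on the back fence's front face (x = 0, y = -94 to +75 mm), at the middle of the row; +x away through the fence, +y along it to the end stop, z up. Front and -y end open; cartons slide on the bench. In the finished row carton centres are at x = -42, y = +46, 0, -46 mm
- stop_face (a point): middle of the end stop's face at bench height, in the jig's frame at x = -25, y = +69 mm; the face looks to -y. The stop is a plate 6 mm thick, 36 mm high, from the fence forward to x = -50 mm, then flared outward by some 10 mm as a lead-in up to x = -75 mm; its 4 mm thick foot lies on the far side, to y = +98 mm
- column_top (a point): top of the press column, in the jig's frame at x = +58, y = 0, z = 138 mm. Column and lever fork stand behind the fence face (x = 0 to +72, y = -30 to +30 mm, up to z = 144 mm), two guide rods at x = +20, y = -58 and +58 mm, up to 111 mm
- carton_1: plain kraft product carton 84 x 46 x 44 mm (x, y, z), about 0.2 kg, loose on the bench; origin at the centre of its underside, z up, x along its long side; the three are alike and their order in the row is free
- carton_2: plain kraft product carton 84 x 46 x 44 mm (x, y, z), about 0.2 kg, loose on the bench; origin at the centre of its underside, z up, x along its long side; the three are alike and their order in the row is free
- carton_3: plain kraft product carton 84 x 46 x 44 mm (x, y, z), about 0.2 kg, loose on the bench; origin at the centre of its underside, z up, x along its long side; the three are alike and their order in the row is free
- presser_bar: aluminium bar with a rubber sole over the back of the row, y = -73 to +73 mm and forward to x = -20 mm in the jig's frame. Its origin is the jig's when the lever is at 0 (sole 62 mm, yoke on top to about 115 mm above the origin); it goes straight down 20 mm per radian of the lever until it sits sprung on the 44 mm high cartons (from about 0.9 rad on)
- lever (a joint): press lever: 0 = up, leaning 10 degrees from upright towards the row; grows as the ball is swung over the row and down; 1.1 rad = its stop, 17 degrees above level. A friction hinge stays where it is left; about 3 to 5 N at the ball moves it
- lever_ball (a point): centre of the black ball knob on the press lever, 26 mm across, 100 mm from the pivot, on a 9 mm steel stem; in the jig's frame at x = +3 mm, z = 226 mm when the lever is at 0 and x = -76 mm, z = 157 mm at 1.1 rad, y = 0 always
- lever_pivot (a point): hinge axis of the press lever, in the jig's frame at x = +20 mm, y = 0, z = 128 mm; the axis lies along the jig's y
- sealer_end (a point): fixed obstacle: far left top corner of the blue bag sealer that stands on the bench to the right of the cartons, 116 mm high here; its body (70 mm high, left side from here to about x = 0.25, y = 0.05 m) and its raised arm (up to 190 mm at the near end, above the body) run from here towards the robot
- shelf_edge (a point): fixed obstacle: a point on the lower front edge of the shelf board left of the work, 242 to 323 mm above the bench; the edge runs past this point nearly along x (0.19 m to the left for each metre ahead) and the board lies to the left of it. Keep wrist and arm to the right of it
- tape_measure: tape measure, 81 x 92 x 31 mm, on the bench, a bystander to be left alone; origin at the centre of its underside
- marker: marker pen, 17 x 135 x 16 mm, on the bench, a bystander to be left alone; origin at the centre of its underside
- tape_brown: roll of brown packing tape, 104 mm across, 45 mm high, on the bench, a bystander to be left alone; origin at the centre of its underside

How it is judged:
On the way, in this order (a step that is already met when the one before it is completed fails the run):
1. the three cartons stand square and flush against the back fence, closed up against one another and the end stop, the lever still up (x of each of carton_1, carton_2, carton_3 in the frame of jig above -0.0455 m and y of carton_1 in the frame of jig between -0.052 and 0.05 m and angle between the x axis of each of carton_1, carton_2, carton_3 and the x axis of jig, either way round below 0.05 rad and angle between each of carton_1, carton_2, carton_3's own z axis and vertical below 0.05 rad and y of carton_2 in the frame of jig between -0.052 and 0.05 m and y of carton_3 in the frame of jig between -0.052 and 0.05 m and value of joint lever below 0.6 rad), for 0.2 s.
2. the lever is fully down and the presser bar presses on all three cartons (value of joint lever above 1 rad and contact force between presser_bar and carton_1 above 0.3 N and contact force between presser_bar and carton_2 above 0.3 N and contact force between presser_bar and carton_3 above 0.3 N), for 0.2 s.
At the end, for the whole second after the job is handed in: all three cartons upright, at rest, flush with the back fence (within 3.5 mm, square within 0.05 rad), closed up against the end stop (all gaps together under 6 mm, in any order); the lever past 1.0 rad of its 1.1 and the presser bar resting on each of the three with over 0.3 N (all of step 2 and x of each of carton_1, carton_2, carton_3 in the frame of jig above -0.0455 m and y of carton_1 in the frame of jig between -0.052 and 0.05 m and angle between the x axis of each of carton_1, carton_2, carton_3 and the x axis of jig, either way round below 0.05 rad and angle between each of carton_1, carton_2, carton_3's own z axis and vertical below 0.05 rad and y of carton_2 in the frame of jig between -0.052 and 0.05 m and y of carton_3 in the frame of jig between -0.052 and 0.05 m and linear speed of each of carton_1, carton_2, carton_3 below 0.01 m/s); the robot touches nothing.
It fails at once if one of the other things on the bench is pushed aside by more than 25 mm (distance of any of tape_measure, marker, tape_brown from where it was at the start of the episode above 0.025 m).
It fails at once if a carton is tipped over (angle between any of carton_1, carton_2, carton_3's own z axis and vertical above 0.6 rad).
It also fails if it takes over 61 s, if anything falls off the work surface, if the arm or the gripper's body presses on something with over 40 N, if the wrist force passes 120 N, or if a joint passes its speed limit or range.

### The arm

A 6-joint arm with a two-finger parallel gripper is mounted at the origin on the work surface; the furniture and walls round the work are solid. World frame = base frame: x ahead of the robot, y to its left, z up, the work surface at z = 0. Lengths are in m, angles in rad, forces in N, time in s.
With the tool pointing down it reaches from about 0.35 to 0.775 m from the base axis. Payload 5.5 kg.
Tool frame: the origin (TCP) lies between the finger pads; the fingertips stand 19 mm ahead of it and the grasp point (between the pads) is the TCP; z points along the fingers, y is the line along which they close (so a half turn about z gives the same grasp; the last joint's range is limited). The gripper opens to 85 mm and grips with 20 to 120 N. Pads are 22 mm wide; open, the fingers measure 114 mm over their backs; the gripper's body (76 mm by 85 mm) begins 54 mm behind the grasp point. The pads swing forward as they close: fully open they stand 13 mm farther back than shut.
Start: joints at [-0.825, 0.313, 0.046, 1.304, 0, 1.431], TCP at [0.445, -0.364, 0.25] pointing down, gripper open.
Joint ranges: [-2.76, 2.76], [-0.86, 1.69], [-1.03, 1.26], [-2.2, 2.34], [-1.47, 1.5], [-3.14, 3.14]. Speed limits (rad/s): [2.57, 2.57, 3.14, 3.14, 3.14, 3.14].

### API

Orientations are given as a unit quaternion [w, x, y, z].
In Python, from workcell import env gives the robot as it stands.
- The arm moves only by the tool carry_out, never from a script. Its argument "increments" is a list that holds one entry, the list of rows, each a list of 6 numbers: the shift along the tool's x, y, z each as a share of 50 cm, from -1 to 1, then the turn, a rotation vector about the tool's x, y, z each as a share of 2 pi rad, from -1 to 1. In form: [[[x, y, z, ax, ay, az], ...]]. A call has 1 to 5 rows; each row is the pose to reach, as a shift and turn from the pose commanded when the call began, along the tool's axes at that moment, turning the shorter way round; what a row does not reach only later rows make up. A row lasts 1/8 s, in which the tool goes at most 62.5 mm and 10.7 degrees, less where a joint would pass 70% of its speed; a pose out of reach is approached as far as the arm can. A call with a number of a shift or a turn outside -1 to 1 is refused whole. A call with a gripper value outside its range is refused whole. "jaw" is the closure, from 0 (fully open) to 1 (shut), set as the call begins (left out, the last holds). The fingers move at their own pace and stop on an object; "squeeze" is the grip in N (left out, the last holds). Time passes only in rows, so rows that repeat a pose let the fingers close. It gives the time, the measured TCP pose, the force, the opening and the grip force at its end, in the units of the state.
- env.get_state(): the state, without advancing time (a new reading comes with each control period).
- env.read_camera(name): name is "side" or "top"; returns a dict with "frame" (400x640x3 uint8, blue, green, red), "z_map" (400x640 float32, m along the optical axis (not along the pixel's ray), 0 where there is no reading), "intrinsics" (3x3 intrinsics, pixels), "R" (3x3) and "t" (3): a world point X has camera coordinates R X + t. Camera axes: x right, y down, z forward; pixel columns grow to the right and rows downward; lengths in m; the calibration is good to about 2 mm. A picture is of the moment at which its call begins.
- env.hand_in(): hands the job in; it is judged then, once.
Trained networks look in the newest picture that a camera, given by its name, has taken for a name from the list of things; names that differ only in an ending like _2 or _b are one class to them, and where a whole thing is asked for, a point or a joint stands for the part that bears it (a point fixed in the world has none). Each returns a list of dicts, best first, with "score" (0 to 1); they miss things now and then, are a little off and sometimes report something else, mostly with a low value. They report only what shows in the picture. A call takes as long as a camera call.
- env.find_in(camera, name): "position" ([x, y, z] in m, in world coordinates, good to about 4 mm: the middle of the surface that is visible of it).
The state is a dict: "clock": time; "joint_pos": joint angles; "qvel": joint speeds; "tau": joint torques, N m; "tcp_pos": TCP position; "orientation": TCP orientation; "wrist_force": force on the tool from outside, world axes, zero at the start; "ft_torque": the same for the moment, N m; "finger_gap": finger opening in m; "grip_force": force on a finger pad.
Only numpy, scipy, OpenCV 4.12 (cv2) and the standard library are available. Lean on these libraries where they do the work, as an engineer would, in place of code of your own. Each camera call takes 0.05 s, during which the arm holds its last target. There are 200 camera calls.

## Working session

There is one attempt and no reset: what is moved stays moved. The work goes in short steps, Python scripts to look and compute and a tool call to move; the robot and the scene stay as the last step left them, time stands still between calls to the robot, and variables do not carry over. Pictures are saved under pics/ and viewed, at most 10 in all, crops included, and the job is handed in when it is done.

Besides the shell and the picture viewer there is one more tool, called after "Request:" in YAML: its name, and indented under it one key for each argument. carry_out: Moves the arm, as the interface text tells. Its arguments: {"type":"object","properties":{"increments":{"type":"array","items":{"type":"array","items":{"type":"array","items":{"type":"number","minimum":-1,"maximum":1}}}},"jaw":{"type":"number"},"squeeze":{"type":"number"}},"required":["increments"]}

```bash
mkdir -p pics; ls; cat > h.py <<'E'
import numpy as np, cv2
from workcell import env
def shot(n,f):
    c=env.read_camera(n); cv2.imwrite(f'pics/{f}.png',c['frame']); np.savez(f'pics/{f}.npz',**{k:v for k,v in c.items()}); return c
def cloud(c):
    z=c['z_map'].astype(float);K=np.array(c['intrinsics']);v,u=np.mgrid[:z.shape[0],:z.shape[1]]
    P=np.stack([(u-K[0,2])/K[0,0]*z,(v-K[1,2])/K[1,1]*z,z],-1)
    X=(P-np.array(c['t']))@np.array(c['R']); X[z==0]=np.nan; return X
E
python3 - <<'E'
from h import *
for n in('top','side'):
    c=shot(n,n+'0'); print(n,(-np.array(c['R']).T@c['t']).round(3))
    for k in('jig','stop_face','carton_1','presser_bar','lever_ball','column_top','lever_pivot','sealer_end','shelf_edge','tape_measure','marker','tape_brown'):
        try: print(k,[(np.round(d['position'],3).tolist(),round(d['score'],2)) for d in env.find_in(n,k)][:5])
        except Exception as e: print(k,e)
print(env.get_state())
E
```

```text
pics
top [0.431 0.116 1.153]
jig [([0.636, 0.192, 0.074], 0.8)]
stop_face [([0.639, 0.194, 0.073], 0.95)]
carton_1 [([0.503, 0.174, 0.045], 0.91), ([0.5, 0.239, 0.044], 0.85), ([0.48, 0.106, 0.043], 0.79)]
presser_bar [([0.617, 0.199, 0.069], 0.69), ([0.327, 0.191, 0.016], 0.2)]
lever_ball [([0.624, 0.195, 0.234], 0.54), ([0.497, 0.237, 0.044], 0.51), ([0.402, -0.181, 0.044], 0.17)]
column_top [([0.639, 0.195, 0.071], 0.96)]
lever_pivot [([0.623, 0.194, 0.232], 0.6)]
sealer_end it knows: carton, column_top, jig, lever, lever_ball, lever_pivot, marker, presser_bar, stop_face, tape_brown, tape_measure
shelf_edge it knows: carton, column_top, jig, lever, lever_ball, lever_pivot, marker, presser_bar, stop_face, tape_brown, tape_measure
tape_measure [([0.552, 0.358, 0.03], 0.82)]
marker [([0.323, 0.19, 0.014], 0.51), ([0.634, 0.194, 0.073], 0.29)]
tape_brown [([0.399, -0.182, 0.045], 0.94)]
side [ 0.246 -0.871  0.538]
jig [([0.647, 0.164, 0.014], 0.75)]
stop_face [([0.643, 0.16, 0.015], 0.9)]
carton_1 [([0.489, 0.224, 0.046], 0.74), ([0.462, 0.087, 0.039], 0.7), ([0.514, 0.176, 0.041], 0.
[... 572 characters left out ...]
.77)]
{'clock': 1.1, 'joint_pos': array([-8.24600322e-01,  3.13205682e-01,  4.61085045e-02,  1.30360073e+00,
       -2.41277095e-05,  1.43117349e+00]), 'qvel': array([ 0.00049495, -0.00142894, -0.00056492, -0.00063304, -0.00163007,
       -0.0016544 ]), 'tau': array([ 4.50478510e-04, -4.80483842e+01,  2.98814231e+01,  4.37915696e-04,
       -2.98654795e-04, -1.04318457e-05]), 'tcp_pos': array([ 0.44530905, -0.36383087,  0.25032343]), 'orientation': array([5.05646645e-05, 9.03508597e-01, 4.28569961e-01, 3.18297781e-06]), 'wrist_force': array([-0.23783525,  0.34283469, -0.59580669]), 'ft_torque': array([0.00740375, 0.05421541, 0.04670209]), 'grip_force': 0.0, 'finger_gap': 0.08512815918063449}
```

View pics/top0.png

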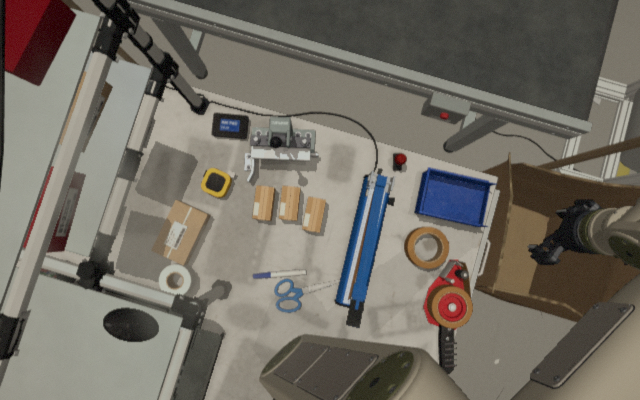

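View pics/side0.png

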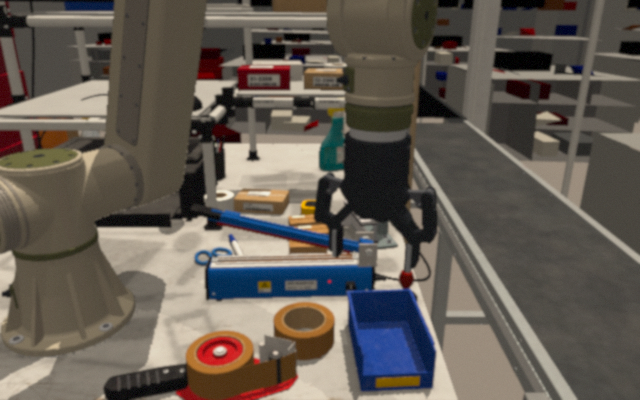

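```bash
cat >> h.py <<'E'
def cartons(c,centers,zr=(0.036,0.052),r=0.055):
    X=cloud(c); out=[]
    m=(X[...,2]>zr[0])&(X[...,2]<zr[1])&(abs(X[...,0]-0.5)<.2)&(abs(X[...,1]-.17)<.17)
    return X,m
E
python3 - <<'E'
from h import *
c=dict(np.load('pics/top0.npz')); X=cloud(c)
m=np.nan_to_num(((X[...,2]>.036)&(X[...,2]<.052)&(X[...,0]>.38)&(X[...,0]<.66)&(X[...,1]>0.04)&(X[...,1]<.32))).astype(np.uint8)
n,L,S,C=cv2.connectedComponentsWithStats(m)
for i in range(1,n):
    if S[i,4]<150: continue
    p=X[L==i][:,:2]; r=cv2.minAreaRect((p*1000).astype(np.float32)); print(S[i],r,p.mean(0))
# fence etc: points z 0.02..0.2 near jig
m=(X[...,2]>.025)&(X[...,2]<.045)&(X[...,0]>.55)&(X[...,1]<.32)
q=X[m]; print(len(q)); 
for lo in np.arange(.06,.32,.01):
    s=q[(q[:,1]>=lo)&(q[:,1]<lo+.01)]
    if len(s): print(round(lo,2),len(s),s[:,0].min().round(3),s[:,0].max().round(3),np.median(s[:,2]).round(3))
m=(X[...,2]>.06)&(X[...,2]<.085)&(X[...,0]>.55)&(X[...,1]<.32); print(cv2.minAreaRect((X[m][:,:2]*1000).astype(np.float32)),m.sum(),np.median(X[m][:,2]))
m=(X[...,2]>.2)&(X[...,0]>.55)&(X[...,1]<.3)&(X[...,1]>.1); print(X[m].mean(0),X[m].min(0),X[m].max(0),m.sum())
E
```

```text
[252 185  23  35 627] ((498.510498046875, 236.59852600097656), (46.5843505859375, 84.40644836425781), 84.92306518554688) [0.49832829 0.23606595]
[279 185  21  35 615] ((499.9811706542969, 170.7575225830078), (46.00244903564453, 84.17609405517578), 85.5939712524414) [0.49980576 0.17074063]
[302 196  24  36 619] ((473.3217468261719, 108.57943725585938), (45.91196823120117, 84.2832260131836), 80.78596496582031) [0.47322841 0.10864233]
317
0.1 12 0.624 0.628 0.035
0.11 12 0.624 0.628 0.034
0.12 3 0.624 0.627 0.035
0.16 5 0.675 0.684 0.035
0.18 1 0.671 0.671 0.039
0.26 40 0.565 0.611 0.035
0.27 28 0.552 0.59 0.035
((610.771484375, -184.83828735351562), (905.1130981445312, 123.64554595947266), 89.55794525146484) 1158 0.07164348067335252
[0.61517933 0.19431352 0.23250984] [0.60422358 0.18288806 0.22062551] [0.62747271 0.20581873 0.23882183] 116
```

The top view shows the jig at about px (280,145), with its stop at (250,165), and the cartons at (263,203), (290,202) and (315,214). The sealer runs from (378,178) to (345,300), the tape measure is at (215,182) and the marker at (280,273). In the side view the gripper is parked over the tape roll. Next I'll fit the jig pose and locate the obstacles.

```bash
python3 - <<'E'
from h import *
c=dict(np.load('pics/top0.npz')); X=cloud(c)
def box(x0,x1,y0,y1,z0,z1): return X[(X[...,0]>x0)&(X[...,0]<x1)&(X[...,1]>y0)&(X[...,1]<y1)&(X[...,2]>z0)&(X[...,2]<z1)]
b=box(.57,.72,.08,.30,.066,.08)
print('bar',cv2.minAreaRect((b[:,:2]*1000).astype(np.float32)),len(b),np.median(b[:,2]))
f=[]
for lo in np.arange(.11,.275,.01):
    s=b[(b[:,1]>=lo)&(b[:,1]<lo+.01)]
    if len(s)>3: f.append((lo+.005,s[:,0].min(),s[:,0].max(),len(s)))
f=np.array(f);print(f.round(3)); print('yaw front',np.polyfit(f[:,0],f[:,1],1),'back',np.polyfit(f[:,0],f[:,2],1))
s=box(.54,.64,.25,.3,.028,.042)
print('stop');
for lo in np.arange(.54,.64,.008):
    q=s[(s[:,0]>=lo)&(s[:,0]<lo+.008)]
    if len(q): print(round(lo+.004,3),q[:,1].min().round(4),q[:,1].max().round(4),len(q))
t=box(.6,.72,.1,.3,.125,.15); print('column',t.mean(0),t.min(0),t.max(0))
r=box(.6,.68,.1,.3,.1,.118); print('rods'); print(r[(abs(r[:,1]-.195)>.045)].round(3))
s=box(.2,.65,-.2,.06,.05,.3)
for lo in np.arange(.2,.65,.04):
    q=s[(s[:,0]>=lo)&(s[:,0]<lo+.04)]
    if len(q): print('sealer',round(lo,2),q[:,1].min().round(3),q[:,1].max().round(3),q[:,2].max().round(3))
s=box(.2,.8,.25,.5,.23,.34)
for lo in np.arange(.2,.8,.06):
    q=s[(s[:,0]>=lo)&(s[:,0]<lo+.06)]
    if len(q): print('shelf',round(lo,2),q[:,1].min().round(3),q[:,2].max().round(3))
E
```

```text
bar ((639.7116088867188, 194.67236328125), (145.4007110595703, 69.27242279052734), 88.86732482910156) 721 0.07262020629496115
[[ 0.125  0.604  0.634 40.   ]
 [ 0.135  0.605  0.634 48.   ]
 [ 0.145  0.605  0.633 48.   ]
 [ 0.155  0.605  0.633 48.   ]
 [ 0.165  0.604  0.635 50.   ]
 [ 0.175  0.605  0.674 51.   ]
 [ 0.185  0.605  0.634 51.   ]
 [ 0.195  0.606  0.634 49.   ]
 [ 0.205  0.606  0.631 44.   ]
 [ 0.215  0.606  0.634 49.   ]
 [ 0.225  0.606  0.636 52.   ]
 [ 0.235  0.606  0.636 53.   ]
 [ 0.245  0.608  0.635 50.   ]
 [ 0.255  0.607  0.635 51.   ]
 [ 0.265  0.607  0.635 37.   ]]
yaw front [0.01872917 0.60199275] back [-0.0164363   0.63994303]
stop
0.552 0.2752 0.2793 3
0.56 0.2721 0.28 10
0.568 0.2678 0.2772 11
0.576 0.2649 0.2726 11
0.584 0.2656 0.2707 9
0.592 0.2656 0.271 7
0.6 0.2643 0.2685 8
0.608 0.2661 0.269 6
column [0.66346243 0.19328371 0.13808546] [0.62504669 0.16477365 0.12612804] [0.6955671  0.2249551  0.14737316]
rods
[[0.653 0.259 0.103]
 [0.652 0.254 0.109]
 [0.653 0.252 0.105]
 [0.654 0.248 0.1  ]
 [0.651 0.26  0.1  ]
 [0.649 0.256 0.109]
 [0.649 0.254 0.109]
 [
[... 1497 characters left out ...]
0.132 0.103]
 [0.639 0.13  0.105]
 [0.637 0.137 0.102]
 [0.638 0.134 0.101]
 [0.635 0.146 0.101]
 [0.635 0.139 0.102]
 [0.635 0.134 0.1  ]]
sealer 0.2 -0.2 0.034 0.193
sealer 0.24 -0.2 0.05 0.192
sealer 0.28 -0.199 0.043 0.183
sealer 0.32 -0.194 0.035 0.169
sealer 0.36 -0.05 0.026 0.158
sealer 0.4 -0.149 0.017 0.146
sealer 0.44 -0.198 0.008 0.138
sealer 0.48 -0.191 0.001 0.128
sealer 0.52 -0.166 -0.008 0.121
sealer 0.56 -0.199 -0.017 0.119
sealer 0.6 -0.119 -0.091 0.068
shelf 0.2 0.325 0.329
shelf 0.26 0.319 0.323
shelf 0.32 0.452 0.283
shelf 0.38 0.486 0.305
shelf 0.44 0.474 0.313
shelf 0.5 0.454 0.317
shelf 0.56 0.437 0.316
shelf 0.62 0.424 0.316
shelf 0.68 0.404 0.34
shelf 0.74 0.398 0.34
```

```bash
cat >> h.py <<'E'
from scipy.spatial.transform import Rotation as Ro
def rows(*T):
    """T: (x,y,z,yaw_deg[,tilt_rotvec_deg world]) targets -> rows relative to present pose"""
    s=env.get_state(); q=s['orientation']; R=Ro.from_quat([*q[1:],q[0]]); p=np.array(s['tcp_pos'])
    for t in T:
        Rt=Ro.from_euler('z',t[3],degrees=True)*Ro.from_euler('x',180,degrees=True)
        if len(t)>4: Rt=Ro.from_rotvec(np.deg2rad(t[4]))*Rt
        print(np.r_[R.inv().apply(np.array(t[:3])-p)/.5,(R.inv()*Rt).as_rotvec()/(2*np.pi)].round(4).tolist())
E
python3 -c "
from h import *
rows((.485,.058,.25,89))"
```

```text
[0.7036, -0.4723, 0.0006, 0.0, 0.0, -0.1062]
```

Request:
carry_out:
  increments:
    - [[0.7036,-0.4723,0.0006,0,0,-0.1062],[0.7036,-0.4723,0.0006,0,0,-0.1062],[0.7036,-0.4723,0.0006,0,0,-0.1062],[0.7036,-0.4723,0.0006,0,0,-0.1062],[0.7036,-0.4723,0.0006,0,0,-0.1062]]
  jaw: 0.5

```text
clock: 1.72
tcp_pos: [0.4746, -0.0509, 0.2504]
orientation: [0.0, 0.713, 0.701, 0.0]
wrist_force: [0.7, -0.2, -0.7]
finger_gap: 0.0425
grip_force: 0.0
```

```bash
python3 -c "
from h import *
s=env.get_state();print(s['clock'],s['tcp_pos'],s['joint_pos'],s['finger_gap'])
rows((.485,.058,.25,89),(.485,.058,.09,89),(.485,.058,.03,89))"
```

```text
1.725 [ 0.47459589 -0.05088071  0.25037292] [-2.75205516e-01  1.23383812e-01 -1.95750033e-01  1.25051616e+00
  1.02959875e-05  1.31298174e+00] 0.042457351975167
[0.2181, 0.017, 0.0007, 0.0002, 0.0, 0.0]
[0.2182, 0.0167, 0.3207, 0.0002, 0.0, 0.0]
[0.2182, 0.0165, 0.4407, 0.0002, 0.0, 0.0]
```

Request:
carry_out:
  increments:
    - [[0.218,0.017,0,0,0,0],[0.218,0.017,0,0,0,0],[0.218,0.017,0.32,0,0,0],[0.218,0.017,0.32,0,0,0],[0.218,0.017,0.32,0,0,0]]

```text
clock: 2.35
tcp_pos: [0.4831, 0.0566, 0.0872]
orientation: [-0.001, 0.713, 0.701, -0.001]
wrist_force: [-0.2, -0.0, 0.1]
finger_gap: 0.0427
grip_force: 0.0
```

Request:
carry_out:
  increments:
    - [[0,0,0.06,0,0,0],[0,0,0.12,0,0,0],[0,0,0.12,0,0,0]]

```text
clock: 2.72
tcp_pos: [0.4829, 0.0562, 0.0283]
orientation: [-0.002, 0.713, 0.701, -0.002]
wrist_force: [-0.2, 0.6, -0.3]
finger_gap: 0.043
grip_force: 0.0
```

```bash
python3 -c "
from h import *
s=env.get_state();print(s['clock'],s['tcp_pos'],s['finger_gap'],s['wrist_force'])
rows((.485,.116,.03,89))
c=shot('side','side1')"
```

```text
2.725 [0.48293166 0.05621536 0.02828565] 0.04302681478738054 [-0.22266087  0.63677885 -0.262284  ]
[0.1196, 0.002, -0.0034, -0.0008, -0.0, -0.0]
```

View pics/side1.png

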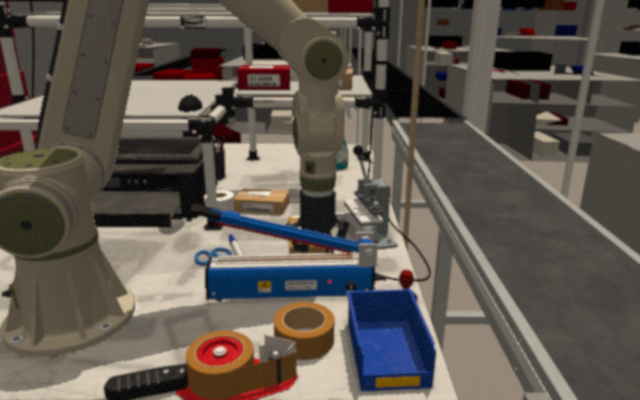

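Request:
carry_out:
  increments:
    - [[0.024,0,0,0,0,0],[0.048,0,0,0,0,0],[0.072,0,0,0,0,0],[0.094,0.001,-0.002,0,0,0],[0.11,0.002,-0.003,0,0,0]]

```text
clock: 3.4
tcp_pos: [0.4866, 0.1118, 0.0315]
orientation: [0.0, 0.713, 0.701, -0.0]
wrist_force: [0.2, -3.1, -1.7]
finger_gap: 0.0424
grip_force: 1.6
```

```bash
cat >> h.py <<'E'
O=np.array([.624,.195]);PSI=np.deg2rad(-1.0)
def find(f):
    c=shot('top',f); X=cloud(c)
    m=np.nan_to_num(((X[...,2]>.036)&(X[...,2]<.052)&(X[...,0]>.38)&(X[...,0]<.61)&(X[...,1]>0.04)&(X[...,1]<.32))).astype(np.uint8)
    n,L,S,C=cv2.connectedComponentsWithStats(m)
    for i in range(1,n):
        if S[i,4]<150: continue
        p=X[L==i][:,:2]; r=cv2.minAreaRect((p*1000).astype(np.float32)); ctr=np.array(r[0])/1000-O
        j=np.array([[np.cos(PSI),np.sin(PSI)],[-np.sin(PSI),np.cos(PSI)]])@ctr*1000
        print('carton n',S[i,4],'world',np.round(r[0],1),'jig',j.round(1),'size',np.round(r[1],1),'ang',round(r[2],1))
    s=env.get_state(); print(s['clock'],s['tcp_pos'].round(4),s['wrist_force'].round(1),s['finger_gap'].round(4))
    b=c['frame'][100:260,210:370]; cv2.imwrite(f'pics/{f}c.png',cv2.resize(b,None,fx=3.5,fy=3.5,interpolation=cv2.INTER_CUBIC))
E
python3 -c "
from h import *
find('t2')"
```

```text
carton n 954 world [498.4 223. ] jig [-126.1   25.8] size [77.8 85. ] ang 89.3Traceback (most recent call last):
  File "<string>", line 3, in <module>
    find('t2')
    ~~~~^^^^^^
  File "h.py", line 31, in find
    s=env.get_state(); print(s['clock'],s['tcp_pos'].round(4),s['wrist_force'].round(1),s['finger_gap'].round(4))
                                                                                        ^^^^^^^^^^^^^^^^^^^^^
AttributeError: 'float' object has no attribute 'round'
```

Request:
carry_out:
  increments:
    - [[-0.03,0,0,0,0,0],[-0.04,0,-0.2,0,0,0],[-0.04,0,-0.2,0,0,0],[-0.16,0.0,-0.25,0,0,0],[-0.2,0,-0.25,0,0,0]]

```text
clock: 4.08
tcp_pos: [0.4866, 0.0084, 0.1589]
orientation: [0.002, 0.714, 0.7, 0.001]
wrist_force: [-0.6, 0.4, -1.0]
finger_gap: 0.0426
grip_force: 0.0
```

```bash
sed -i "s/s\['finger_gap'\].round(4)/s['finger_gap']/" h.py
python3 -c "
from h import *
find('t3')
rows((.45,.242,.16,179),(.45,.242,.032,179))"
```

```text
carton n 1856 world [485.7 191.5] jig [-138.2   -6. ] size [139.9 110.7] ang 87.7
4.125 [0.4861 0.0068 0.158 ] [ 0.7 -1.7 -0.2] 0.042530961366196
[0.4687, -0.0822, -0.0051, 0.0002, 0.0006, -0.2506]
[0.4691, -0.083, 0.2509, 0.0002, 0.0006, -0.2506]
```

View pics/t3c.png

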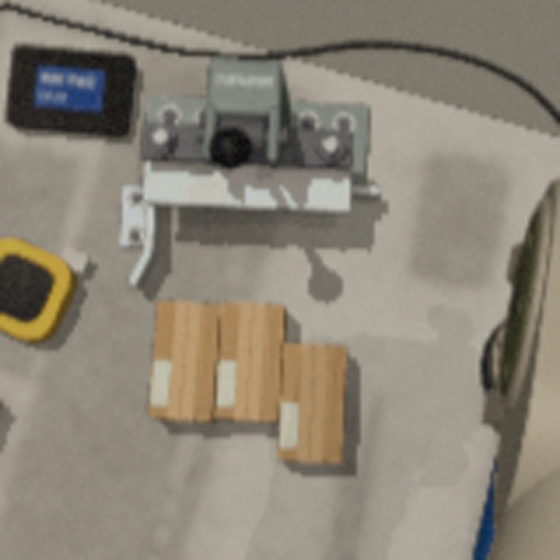

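The three cartons are closed up side by side at crop px (185,360), (250,360) and (315,405). Cartons 1 and 2 are level, and carton 3 sits about 27 mm further forward. The jig is empty and the bystanders haven't moved. I'll push cartons 1 and 2 in as a pair.

Request:
carry_out:
  increments:
    - [[0.1,-0.1,0,0,0,-0.2506],[0.3,-0.13,0,0,0,-0.2506],[0.416,-0.132,0,0,0,-0.2506],[0.416,-0.132,0,0,0,-0.2506],[0.416,-0.132,0,0,0,-0.2506]]

```text
clock: 4.75
tcp_pos: [0.4222, 0.2224, 0.1562]
orientation: [-0.0, 0.315, 0.949, 0.0]
wrist_force: [0.3, -0.4, -0.4]
finger_gap: 0.0429
grip_force: 0.0
```

Request:
carry_out:
  increments:
    - [[0,0,0,0,0,-0.1],[0,0,0,0,0,-0.1],[0,0,0,0,0,-0.1],[0,0,0,0,0,-0.1]]

```text
clock: 5.25
tcp_pos: [0.4226, 0.2198, 0.1561]
orientation: [-0.001, 0.01, 1.0, 0.0]
wrist_force: [0.9, 0.0, 0.5]
finger_gap: 0.0427
grip_force: 0.0
```

```bash
python3 -c "
from h import *
s=env.get_state();print(s['clock'],s['tcp_pos'],s['joint_pos'],s['finger_gap'])
rows((.425,.2155,.16,179),(.425,.2155,.032,179))"
```

```text
5.25 [0.42261645 0.2197803  0.15613073] [ 3.10523226e-01  1.77187074e-01 -3.70464625e-01  1.02407515e+00
  4.82514412e-04  3.30599776e-01] 0.04268611825350677
[-0.0049, -0.0085, -0.0077, 0.0, -0.0002, -0.0004]
[-0.0052, -0.0085, 0.2483, 0.0, -0.0002, -0.0004]
```

Request:
carry_out:
  increments:
    - [[-0.004,-0.0085,0.1,0,0,0],[-0.004,-0.0085,0.2,0,0,0],[-0.004,-0.0085,0.247,0,0,0],[-0.004,-0.0085,0.247,0,0,0]]

```text
clock: 5.75
tcp_pos: [0.4228, 0.2149, 0.0311]
orientation: [-0.002, 0.012, 1.0, -0.001]
wrist_force: [-1.0, 0.1, 0.1]
finger_gap: 0.0429
grip_force: 0.0
```

Request:
carry_out:
  increments:
    - [[-0.03,0,0,0,0,0],[-0.06,0,0,0,0,0],[-0.09,0,0,0,0,0],[-0.12,0,0,0,0,0],[-0.15,0,0,0,0,0]]

```text
clock: 6.38
tcp_pos: [0.5008, 0.2142, 0.0332]
orientation: [-0.0, 0.011, 1.0, 0.0]
wrist_force: [-4.2, -0.0, 3.5]
finger_gap: 0.0428
grip_force: 2.3
```

Request:
carry_out:
  increments:
    - [[-0.018,0,0,0,0,0],[-0.036,0,0,0,0,0],[-0.036,0,0,0,0,0]]

```text
clock: 6.75
tcp_pos: [0.5195, 0.2139, 0.0331]
orientation: [0.001, 0.012, 1.0, 0.0]
wrist_force: [-0.0, 0.3, 0.2]
finger_gap: 0.0429
grip_force: 0.0
```

```bash
python3 -c "
from h import *
find('t4')
rows((.529,.2137,.032,179))"
```

```text
carton n 224 world [568.7 180.4] jig [-55.1 -15.6] size [76.5 25.3] ang 2.4
carton n 553 world [470.3 145. ] jig [-152.8  -52.6] size [82.6 45.2] ang 1.7
6.8 [0.5191 0.2139 0.0331] [-1.  -0.2 -0. ] 0.04282924897681227
[-0.0198, 0.0, 0.0023, 0.0, 0.0003, -0.0009]
```

View pics/t4c.png

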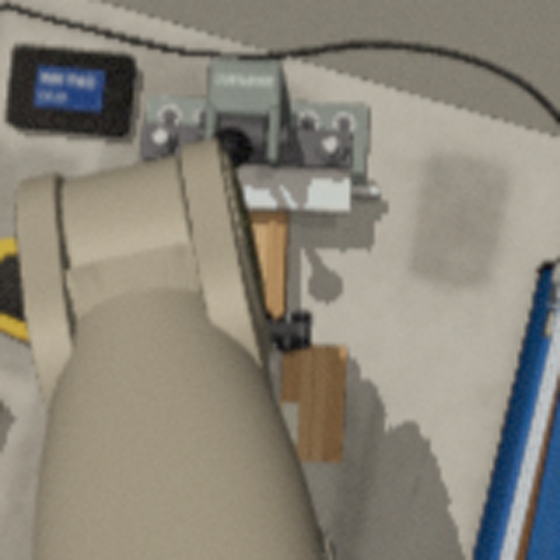

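The wrist hides most of the pair. Carton 2's right side shows at crop px (268,265), already under the presser bar, and carton 3 is at (313,405). I'll finish the push gently.

Request:
carry_out:
  increments:
    - [[-0.01,0,0,0,0,0],[-0.018,0,0,0,0,0],[-0.022,0,0,0,0,0],[-0.022,0,0,0,0,0]]

```text
clock: 7.3
tcp_pos: [0.529, 0.2136, 0.033]
orientation: [0.0, 0.011, 1.0, -0.0]
wrist_force: [-2.5, 0.6, 0.3]
finger_gap: 0.0424
grip_force: 1.1
```

Request:
carry_out:
  increments:
    - [[-0.004,0,0,0,0,0],[-0.008,0,0,0,0,0],[-0.008,0,0,0,0,0]]

```text
clock: 7.68
tcp_pos: [0.5312, 0.2136, 0.0329]
orientation: [-0.001, 0.011, 1.0, 0.0]
wrist_force: [-7.6, -0.2, 5.3]
finger_gap: 0.043
grip_force: 3.8
```

Request:
carry_out:
  increments:
    - [[0.05,0,0,0,0,0],[0.15,0,0,0,0,0],[0.25,0,0,0,0,0],[0.26,-0.06,0,0,0,0],[0.262,-0.138,0,0,0,0]]
  jaw: 0.8

```text
clock: 8.3
tcp_pos: [0.4013, 0.1475, 0.0337]
orientation: [0.002, 0.01, 1.0, 0.0]
wrist_force: [1.1, 0.1, 0.3]
finger_gap: 0.0172
grip_force: 0.0
```

```bash
python3 -c "
from h import *
find('t5')
rows((.405,.146,.032,179),(.530,.144,.032,179))"
```

```text
carton n 989 world [574.5 214. ] jig [-49.8  18.1] size [92.5 68. ] ang 89.6
carton n 419 world [482.8 145.3] jig [-140.3  -52.1] size [57.9 45.1] ang 1.8
8.35 [0.4007 0.1439 0.0334] [ 0.5 -2.4 -0.7] 0.01710778288133182
[-0.0085, 0.0044, 0.0028, -0.0005, 0.0004, -0.001]
[-0.2585, 0.0063, 0.0034, -0.0005, 0.0004, -0.001]
```

View pics/t5c.png

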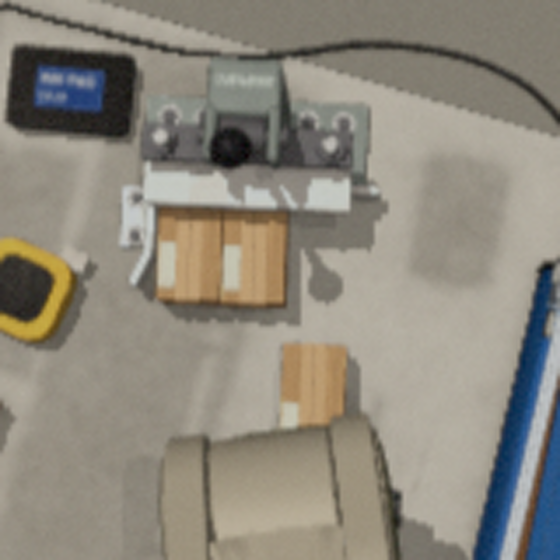

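Cartons 1 and 2 are flush at the fence (crop px 190–255,257). There is about 5 mm left to the stop, and the lever is up. Carton 3 at (315,385) is within 1 mm of catching carton 2's corner, so I'll grip it by its front end, square it, shift it 4 mm outward and slide it alongside.

Request:
carry_out:
  increments:
    - [[0,0.003,0,0,0,0],[0,0.003,0,0,0,0],[0,0.003,0,0,0,0],[-0.04,0.003,0,0,0,0],[-0.084,0.003,0.003,0,0,0]]
  jaw: 0

```text
clock: 8.98
tcp_pos: [0.4428, 0.1488, 0.0316]
orientation: [0.0, 0.011, 1.0, -0.0]
wrist_force: [0.0, -0.2, 0.6]
finger_gap: 0.0854
grip_force: 0.0
```

Request:
carry_out:
  increments:
    - [[0,0,0,0,0,0],[0,0,0,0,0,0],[0,0,0,0,0,0],[0,0,0,0,0,0]]
  jaw: 0.6
  squeeze: 20

```text
clock: 9.48
tcp_pos: [0.4411, 0.1481, 0.0313]
orientation: [-0.001, 0.011, 1.0, -0.0]
wrist_force: [-0.5, 0.6, -2.2]
finger_gap: 0.0459
grip_force: 21.1
```

```bash
python3 -c "
from h import *
s=env.get_state();print(s['clock'],s['tcp_pos'],s['finger_gap'],s['grip_force'])
rows((.442,.1395,.032,179),(.512,.138,.032,179))"
```

```text
9.475 [0.44110791 0.14813112 0.03130184] 0.04589938428598114 21.116602420806885
[-0.0022, -0.0172, -0.0014, -0.0, -0.0002, -0.0008]
[-0.1422, -0.0171, -0.0016, -0.0, -0.0002, -0.0008]
```

Request:
carry_out:
  increments:
    - [[-0.005,-0.014,0,0,0,0],[-0.04,-0.014,0,0,0,0],[-0.075,-0.014,0,0,0,0],[-0.11,-0.0145,0,0,0,0],[-0.14,-0.015,0,0,0,0]]

```text
clock: 10.1
tcp_pos: [0.5127, 0.1384, 0.0313]
orientation: [-0.0, 0.012, 1.0, -0.0]
wrist_force: [0.4, -0.1, -2.6]
finger_gap: 0.0456
grip_force: 20.9
```

Request:
carry_out:
  increments:
    - [[0,0,0,0,0,0],[0,0,0,0,0,0],[0,0,0,0,0,0],[0.06,0,0,0,0,0],[0.12,0,0,0,0,0]]
  jaw: 0

```text
clock: 10.72
tcp_pos: [0.4511, 0.1403, 0.0316]
orientation: [0.0, 0.011, 1.0, -0.0]
wrist_force: [0.1, 0.0, 0.3]
finger_gap: 0.0854
grip_force: 0.0
```

```bash
python3 -c "
from h import *
find('t6')
rows((.53,.1415,.032,179))"
```

```text
carton n 986 world [574.4 214.3] jig [-49.9  18.4] size [92.8 67.9] ang 90.0
carton n 383 world [558.3 135.9] jig [-64.7 -60.3] size [45.7 56.1] ang 88.5
10.775 [0.4454 0.1403 0.0308] [-4.8 -0.1 -0.7] 0.08526452191110316
[-0.1691, 0.0061, -0.0035, -0.0001, -0.001, -0.0007]
```

Request:
carry_out:
  increments:
    - [[0,-0.007,0,0,0,0],[0,-0.007,0,0,0,0],[-0.04,-0.007,-0.003,0,0,0],[-0.075,-0.007,-0.003,0,0,0],[-0.1,-0.007,-0.003,0,0,0]]
  jaw: 0.8

```text
clock: 11.4
tcp_pos: [0.5031, 0.1356, 0.0331]
orientation: [-0.0, 0.012, 1.0, 0.0]
wrist_force: [-3.2, -0.0, 2.2]
finger_gap: 0.017
grip_force: 1.3
```

Request:
carry_out:
  increments:
    - [[-0.02,0,0,0,0,0],[-0.04,0,0,0,0,0],[-0.055,0,0,0,0,0],[-0.065,0,0,0,0,0],[-0.065,0,0,0,0,0]]

```text
clock: 12.02
tcp_pos: [0.5304, 0.1349, 0.0322]
orientation: [-0.004, 0.011, 1.0, -0.0]
wrist_force: [-10.7, -0.0, 6.7]
finger_gap: 0.017
grip_force: 5.5
```

Request:
carry_out:
  increments:
    - [[0.06,0,0,0,0,0],[0.08,0,-0.1,0,0,0],[0.08,-0.08,-0.22,0,0,0],[0.08,-0.15,-0.3,0,0,0],[0.08,-0.15,-0.3,0,0,0]]
  jaw: 0.5

```text
clock: 12.65
tcp_pos: [0.4964, 0.0587, 0.1877]
orientation: [0.005, 0.013, 1.0, -0.0]
wrist_force: [0.4, -0.3, -0.5]
finger_gap: 0.043
grip_force: 0.0
```

```bash
python3 -c "
from h import *
find('t7')
rows((.556,.078,.18,89,(25,0,0)),(.556,.078,.034,89,(25,0,0)))"
```

```text
carton n 995 world [574.3 214. ] jig [-50.   18.1] size [92.7 67.9] ang 89.8
carton n 489 world [573.8 135.6] jig [-49.2 -60.2] size [68.6 45.4] ang 1.5
12.7 [0.4949 0.0598 0.1854] [-0.1  0.6 -0.2] 0.04274548491781802
[-0.1212, 0.0395, 0.0115, -0.0525, 0.0563, 0.2447]
[-0.1194, 0.0395, 0.3035, -0.0525, 0.0563, 0.2447]
```

View pics/t7c.png

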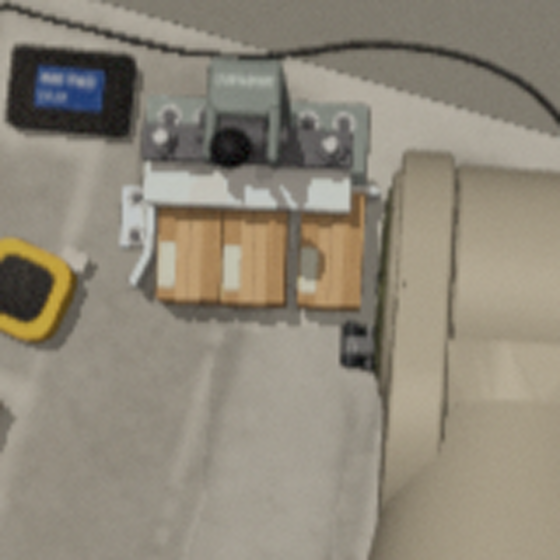

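All three are at the fence at crop px (190,257), (253,257) and (330,250). There is a gap of about 9 mm before carton 3, and the lever is up. Now the tilted push toward the stop.

Request:
carry_out:
  increments:
    - [[0,0,0,-0.0525,0.0563,0.2447],[0,0,0,-0.0525,0.0563,0.2447],[-0.04,0.01,0,-0.0525,0.0563,0.2447],[-0.08,0.03,0.01,-0.0525,0.0563,0.2447],[-0.12,0.0395,0.0115,-0.0525,0.0563,0.2447]]

```text
clock: 13.32
tcp_pos: [0.5532, 0.0806, 0.1752]
orientation: [-0.1, 0.443, 0.886, 0.094]
wrist_force: [0.0, 0.4, 0.3]
finger_gap: 0.0426
grip_force: 0.0
```

```bash
python3 -c "
from h import *
s=env.get_state();print(s['clock'],s['tcp_pos'],s['joint_pos'])
rows((.556,.078,.18,89,(25,0,0)))"
```

```text
13.325 [0.55318843 0.08055722 0.17516798] [-0.12296584  0.39424815 -0.05258843  1.25340976  0.24351237  0.78882927]
[-0.0047, 0.0022, -0.0111, -0.0233, 0.0228, 0.1015]
```

Request:
carry_out:
  increments:
    - [[-0.0047,0.0022,-0.0111,-0.0233,0.0228,0.1015],[-0.0047,0.0022,-0.0111,-0.0233,0.0228,0.1015],[-0.0047,0.0022,-0.0111,-0.0233,0.0228,0.1015],[-0.0047,0.0022,-0.0111,-0.0233,0.0228,0.1015],[-0.0047,0.0022,-0.0111,-0.0233,0.0228,0.1015]]

```text
clock: 13.95
tcp_pos: [0.5551, 0.0772, 0.1805]
orientation: [-0.154, 0.694, 0.687, 0.152]
wrist_force: [-0.3, -0.7, 0.0]
finger_gap: 0.0424
grip_force: 0.0
```

```bash
python3 -c "
from h import *
s=env.get_state();print(s['clock'],s['tcp_pos'],s['joint_pos'])
rows((.556,.078,.034,89,(25,0,0)),(.556,.098,.034,89,(25,0,0)))"
```

```text
13.95 [0.55505754 0.07720605 0.18050539] [-0.21850665  0.35052691 -0.14262461  1.17852993  0.4240111   1.34189824]
[-0.122, 0.0034, 0.2664, -0.0001, 0.0002, 0.001]
[-0.0858, 0.003, 0.2832, -0.0001, 0.0002, 0.001]
```

Request:
carry_out:
  increments:
    - [[-0.05,0.002,0.1,0,0,0],[-0.1,0.003,0.2,0,0,0],[-0.122,0.0034,0.2664,0,0,0],[-0.122,0.0034,0.2664,0,0,0]]

```text
clock: 14.45
tcp_pos: [0.5545, 0.0788, 0.0325]
orientation: [-0.155, 0.694, 0.687, 0.15]
wrist_force: [-1.0, -0.2, 0.3]
finger_gap: 0.0427
grip_force: 0.0
```

Request:
carry_out:
  increments:
    - [[0.0145,0,0.0067,0,0,0],[0.029,0,0.0134,0,0,0],[0.038,0,0.0177,0,0,0],[0.047,0,0.0219,0,0,0],[0.052,0,0.0242,0,0,0]]

```text
clock: 15.08
tcp_pos: [0.5583, 0.1062, 0.0363]
orientation: [-0.152, 0.695, 0.686, 0.153]
wrist_force: [-0.5, -2.3, 1.6]
finger_gap: 0.0428
grip_force: 1.3
```

```bash
python3 -c "
from h import *
find('t8')
rows((.556,.11,.034,89,(25,0,0)))"
```

```text
carton n 1475 world [574.2 190.4] jig [-49.7  -5.4] size [140.   68.9] ang 89.9
15.125 [0.5581 0.1064 0.0361] [ 1.2 -0.7  0.8] 0.04293743933898851
[0.0047, -0.0043, 0.0069, 0.0005, 0.0003, 0.001]
```

Request:
carry_out:
  increments:
    - [[0.004,-0.002,0.002,0,0,0],[0.008,-0.003,0.004,0,0,0],[0.011,-0.004,0.005,0,0,0],[0.011,-0.004,0.005,0,0,0]]

```text
clock: 15.62
tcp_pos: [0.5563, 0.1116, 0.0358]
orientation: [-0.152, 0.695, 0.686, 0.152]
wrist_force: [0.7, -5.0, 2.3]
finger_gap: 0.0426
grip_force: 2.4
```

Request:
carry_out:
  increments:
    - [[0.003,0,0.0014,0,0,0],[0.005,0,0.0024,0,0,0],[0.005,0,0.0024,0,0,0]]

```text
clock: 16.0
tcp_pos: [0.5563, 0.1132, 0.0358]
orientation: [-0.151, 0.695, 0.686, 0.152]
wrist_force: [-0.3, -9.7, 5.9]
finger_gap: 0.0425
grip_force: 4.9
```

```bash
python3 -c "
from h import *
find('t9')"
```

```text
carton n 1503 world [574.1 199.4] jig [-49.9   3.6] size [144.8  69.4] ang 88.5
16.05 [0.5563 0.1132 0.0358] [-0.8 -8.7  5.3] 0.0428297024603262
```

Request:
carry_out:
  increments:
    - [[0.003,0,0.0014,0,0,0],[0.005,0,0.0024,0,0,0],[0.005,0,0.0024,0,0,0]]

```text
clock: 16.42
tcp_pos: [0.5564, 0.1137, 0.0358]
orientation: [-0.15, 0.697, 0.686, 0.15]
wrist_force: [-3.5, -19.4, 9.3]
finger_gap: 0.0426
grip_force: 9.7
```

Request:
carry_out:
  increments:
    - [[-0.02,0,-0.01,0,0,0],[-0.08,0,-0.04,0,0,0],[-0.12,0,-0.14,0,0,0],[-0.18,0,-0.26,0,0,0],[-0.22,0,-0.34,0,0,0]]

```text
clock: 17.05
tcp_pos: [0.5506, -0.0454, 0.1441]
orientation: [-0.162, 0.692, 0.686, 0.157]
wrist_force: [-0.5, -2.6, -1.5]
finger_gap: 0.0426
grip_force: 0.0
```

```bash
python3 -c "
from h import *
find('t10')
rows((.50,.10,.2,179),(.435,.215,.2,179),(.43,.195,.2,179))"
```

```text
carton n 1504 world [574.2 201.8] jig [-49.9   5.9] size [149.6  69.4] ang 88.4
17.1 [ 0.5541 -0.055   0.1471] [ 2.8 -3.7  2.4] 0.04301391314638856
[0.3245, -0.1119, 0.0352, 0.0542, -0.055, -0.2447]
[0.5314, -0.2444, 0.1323, 0.0542, -0.055, -0.2447]
[0.495, -0.2539, 0.1153, 0.0542, -0.055, -0.2447]
```

View pics/t10c.png

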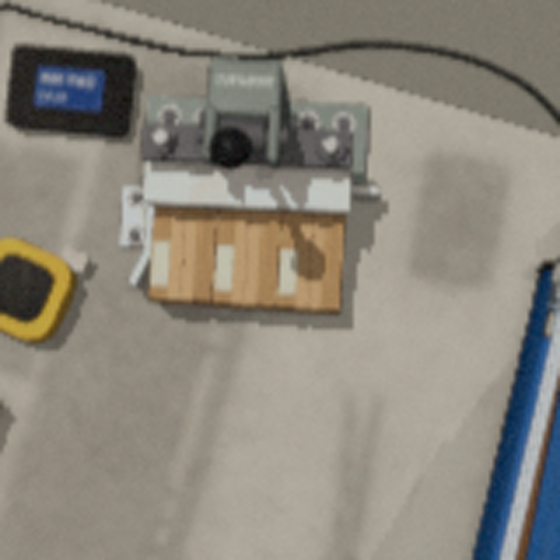

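The row is tight between the stop and crop px 345, its front edge parallel to the bar, and the lever is up. I'll check flushness numerically.

```bash
python3 - <<'E'
from h import *
X=cloud(dict(np.load('pics/t10.npz')))
q=X[(X[...,2]>.036)&(X[...,2]<.052)&(X[...,0]>.5)&(X[...,0]<.61)&(X[...,1]>.1)&(X[...,1]<.264)]
f=np.array([(y+.0025,s[:,0].min()) for y in np.arange(.12,.262,.005) for s in [q[(q[:,1]>=y)&(q[:,1]<y+.005)]] if len(s)>5])
print((f*1000).round(1).tolist()); print(np.polyfit(f[:,0]-.195,f[:,1],1))
print('right edge'); print([(round(x,3),q[(q[:,0]>=x)&(q[:,0]<x+.01)][:,1].min().round(4)) for x in np.arange(.54,.6,.01)])
rows((.49,.05,.2,179))
E
```

```text
[[127.5, 537.7], [132.5, 539.2], [137.5, 539.5], [142.5, 539.5], [147.5, 539.1], [152.5, 538.9], [157.5, 538.5], [162.5, 538.6], [167.5, 538.6], [172.5, 539.1], [177.5, 540.8], [182.5, 540.6], [187.5, 540.4], [192.5, 539.9], [197.5, 539.9], [202.5, 540.1], [207.5, 542.4], [212.5, 540.4], [217.5, 542.3], [222.5, 541.9], [227.5, 541.6], [232.5, 541.9], [237.5, 541.6], [242.5, 541.4], [247.5, 541.8], [252.5, 543.5], [257.5, 543.0], [262.5, 543.3]]
[0.0347693  0.54056018]
right edge
[(np.float64(0.54), np.float64(0.1296)), (np.float64(0.55), np.float64(0.1275)), (np.float64(0.56), np.float64(0.1276)), (np.float64(0.57), np.float64(0.128)), (np.float64(0.58), np.float64(0.1282)), (np.float64(0.59), np.float64(0.1263))]
[0.2337, -0.1307, -0.0072, 0.0542, -0.055, -0.2447]
```

Request:
carry_out:
  increments:
    - [[0.05,-0.1,-0.1,0.0542,-0.055,-0.2447],[0.15,-0.2,-0.09,0.0542,-0.055,-0.2447],[0.234,-0.22,-0.007,0.0542,-0.055,-0.2447],[0.32,-0.23,0.03,0.0542,-0.055,-0.2447],[0.42,-0.23,0.08,0.0542,-0.055,-0.2447]]

```text
clock: 17.73
tcp_pos: [0.4404, 0.1568, 0.1956]
orientation: [-0.07, 0.322, 0.942, 0.069]
wrist_force: [2.0, -1.2, -0.1]
finger_gap: 0.0427
grip_force: 0.0
```

```bash
python3 -c "
from h import *
s=env.get_state();print(s['clock'],s['tcp_pos'],s['joint_pos'])
rows((.46,.1795,.15,179))"
```

```text
17.725 [0.44035183 0.15678061 0.19560977] [ 0.05923666  0.17493114 -0.28598502  1.18879058  0.18033539  0.71058323]
[-0.0198, 0.0521, 0.0939, 0.0221, -0.023, -0.1017]
```

Request:
carry_out:
  increments:
    - [[-0.0198,0.0521,0.0939,0.0221,-0.023,-0.1017],[-0.0198,0.0521,0.0939,0.0221,-0.023,-0.1017],[-0.0198,0.0521,0.0939,0.0221,-0.023,-0.1017],[-0.0198,0.0521,0.0939,0.0221,-0.023,-0.1017],[-0.0198,0.0521,0.0939,0.0221,-0.023,-0.1017]]

```text
clock: 18.35
tcp_pos: [0.4602, 0.1783, 0.1497]
orientation: [-0.001, 0.011, 1.0, 0.0]
wrist_force: [-0.2, -0.0, 0.2]
finger_gap: 0.0428
grip_force: 0.0
```

```bash
python3 -c "
from h import *
rows((.46,.1795,.032,179),(.524,.179,.032,179),(.528,.179,.032,179),(.531,.179,.032,179))"
```

```text
[-0.0001, 0.0021, 0.2354, 0.0001, -0.0004, -0.0008]
[-0.1281, 0.004, 0.2351, 0.0001, -0.0004, -0.0008]
[-0.1361, 0.0042, 0.2351, 0.0001, -0.0004, -0.0008]
[-0.1421, 0.0043, 0.2351, 0.0001, -0.0004, -0.0008]
```

Request:
carry_out:
  increments:
    - [[0,0.002,0.12,0,0,0],[0,0.002,0.235,0,0,0],[-0.08,0.003,0.235,0,0,0],[-0.12,0.004,0.235,0,0,0],[-0.134,0.004,0.235,0,0,0]]

```text
clock: 18.98
tcp_pos: [0.5293, 0.1778, 0.0322]
orientation: [-0.001, 0.013, 1.0, 0.0]
wrist_force: [-0.9, 0.4, 0.4]
finger_gap: 0.043
grip_force: 0.2
```

Request:
carry_out:
  increments:
    - [[-0.004,0,0,0,0,0],[-0.008,0,0,0,0,0],[-0.008,0,0,0,0,0]]

```text
clock: 19.35
tcp_pos: [0.5307, 0.1778, 0.0324]
orientation: [-0.001, 0.011, 1.0, -0.0]
wrist_force: [-3.1, -0.8, -1.4]
finger_gap: 0.0428
grip_force: 1.6
```

Request:
carry_out:
  increments:
    - [[-0.004,0,0,0,0,0],[-0.005,0,0,0,0,0],[-0.005,0,0,0,0,0]]

```text
clock: 19.73
tcp_pos: [0.5308, 0.1778, 0.0324]
orientation: [-0.004, 0.011, 1.0, -0.0]
wrist_force: [-10.6, -1.1, 5.6]
finger_gap: 0.0427
grip_force: 5.4
```

Request:
carry_out:
  increments:
    - [[0.03,0,0,0,0,0],[0.03,0.07,0,0,0,0],[0.02,0.07,0,0,0,0],[0.005,0.07,0,0,0,0],[0,0.07,0,0,0,0]]

```text
clock: 20.35
tcp_pos: [0.5314, 0.2131, 0.0323]
orientation: [-0.004, 0.011, 1.0, 0.001]
wrist_force: [-14.9, 3.3, 10.4]
finger_gap: 0.043
grip_force: 7.8
```

Request:
carry_out:
  increments:
    - [[0.03,0,-0.05,0,0,0],[0.1,0,-0.15,0,0,0],[0.15,0,-0.25,0,0,0],[0.3,0,-0.4,0,0,0],[0.3,0,-0.5,0,0,0]]
  jaw: 0

```text
clock: 20.98
tcp_pos: [0.3922, 0.2151, 0.2613]
orientation: [-0.001, 0.012, 1.0, -0.0]
wrist_force: [1.3, 0.4, 0.5]
finger_gap: 0.0853
grip_force: 0.0
```

```bash
python3 - <<'E'
from h import *
find('t11')
c=dict(np.load('pics/t11.npz'));X=cloud(c)
m=(X[...,2]>.215)&(X[...,2]<.25)&(X[...,0]>.59)&(X[...,0]<.66)&(X[...,1]<.23)&(X[...,1]>.16); print(X[m].mean(0),X[m].max(0),m.sum())
print([(d['position'],d['score']) for d in env.find_in('top','lever_ball')])
q=X[(X[...,2]>.036)&(X[...,2]<.052)&(X[...,0]>.5)&(X[...,0]<.61)&(X[...,1]>.1)&(X[...,1]<.264)]
f=np.array([(y+.0025,s[:,0].min()) for y in np.arange(.12,.262,.005) for s in [q[(q[:,1]>=y)&(q[:,1]<y+.005)]] if len(s)>5])
print((f*1000).round(1).tolist())
print(env.get_state()['joint_pos'])
rows((.627,.195,.33,179),(.627,.195,.230,179))
E
```

```text
carton n 1485 world [574.6 202.6] jig [-49.6   6.7] size [151.9  67.8] ang 88.9
21.025 [0.3932 0.2162 0.2696] [-0.6  2.   4. ] 0.08530251350271532
[0.61516037 0.19429148 0.23238524] [0.62822709 0.20604338 0.23874602] 117
[([0.6246, 0.1966, 0.2307], 0.67)]
[[127.5, 540.3], [132.5, 540.2], [137.5, 540.1], [142.5, 539.9], [147.5, 541.3], [152.5, 541.4], [157.5, 541.3], [162.5, 541.0], [167.5, 541.1], [172.5, 540.9], [177.5, 540.6], [182.5, 540.9], [187.5, 540.4], [192.5, 540.9], [197.5, 542.3], [202.5, 541.7], [207.5, 542.2], [212.5, 541.8], [217.5, 542.0], [222.5, 541.7], [227.5, 542.4], [232.5, 541.5], [237.5, 541.4], [242.5, 541.6], [247.5, 541.8], [252.5, 541.9], [257.5, 543.7], [262.5, 543.3]]
[ 3.22470074e-01  5.92463763e-02 -2.26422402e-01  1.27423075e+00
  5.35093698e-05  3.44916485e-01]
[-0.4649, -0.0323, -0.1212, 0.0006, 0.0016, -0.0008]
[-0.4628, -0.033, 0.0787, 0.0006, 0.0016, -0.0008]
```

Request:
carry_out:
  increments:
    - [[0,0,-0.1,0,0,0],[-0.1,-0.02,-0.1,0,0,0],[-0.25,-0.04,-0.1,0,0,0],[-0.4,-0.042,-0.1,0,0,0],[-0.447,-0.042,-0.1,0,0,0]]

```text
clock: 21.7
tcp_pos: [0.6205, 0.1885, 0.3093]
orientation: [0.0, 0.012, 1.0, -0.0]
wrist_force: [0.4, -0.6, 0.3]
finger_gap: 0.0853
grip_force: 0.0
```

```bash
python3 -c "
from h import *
s=env.get_state();print(s['clock'],s['tcp_pos'],s['joint_pos'])
rows((.617,.195,.3,179),(.617,.195,.226,179))"
```

```text
21.7 [0.6204871  0.18848596 0.30931279] [ 1.71313206e-01  4.62740036e-01  4.09772545e-01  1.51733523e+00
 -1.83500742e-04  1.96009171e-01]
[0.0073, 0.0129, 0.0186, -0.0, 0.0001, -0.0012]
[0.0074, 0.0129, 0.1666, -0.0, 0.0001, -0.0012]
```

Request:
carry_out:
  increments:
    - [[0.0073,0.0129,0,0,0,0],[0.0073,0.0129,0.06,0,0,0],[0.0073,0.0129,0.12,0,0,0],[0.0073,0.0129,0.166,0,0,0]]

```text
clock: 22.2
tcp_pos: [0.6128, 0.1963, 0.2261]
orientation: [-0.001, 0.011, 1.0, -0.0]
wrist_force: [0.2, 0.3, 0.0]
finger_gap: 0.0855
grip_force: 0.0
```

Request:
carry_out:
  increments:
    - [[0,0,0,0,0,0],[0,0,0,0,0,0],[0,0,0,0,0,0],[0,0,0,0,0,0],[0,0,0,0,0,0]]
  jaw: 0.9
  squeeze: 30

```text
clock: 22.82
tcp_pos: [0.6144, 0.1967, 0.2291]
orientation: [0.001, 0.011, 1.0, 0.0]
wrist_force: [-0.5, -0.2, 6.8]
finger_gap: 0.0242
grip_force: 29.2
```

```bash
python3 -c "
from h import *
s=env.get_state();print(s['clock'],s['tcp_pos'],s['finger_gap'],s['wrist_force'])
for xf in(.624,.622):
  T=[]
  for a in(.3,.5,.7,.85,1.0,1.1,1.12):
    b=a+np.deg2rad(10); jx=.02-.1*np.sin(b); T.append((xf+jx,s['tcp_pos'][1]-.0175*(jx+.007),.128+.1*np.cos(b),179))
  rows(*T)"
```

```text
22.825 [0.61442028 0.19670732 0.22909574] 0.02415378924506061 [-0.47543352 -0.18019178  6.8461952 ]
[0.0323, -0.0001, 0.0242, 0.0001, 0.0004, -0.0008]
[0.0659, -0.0003, 0.0458, 0.0001, 0.0004, -0.0008]
[0.0945, -0.0004, 0.0737, 0.0001, 0.0004, -0.0008]
[0.112, -0.0005, 0.098, 0.0001, 0.0004, -0.0008]
[0.1257, -0.0006, 0.1247, 0.0001, 0.0004, -0.0008]
[0.1325, -0.0007, 0.1435, 0.0001, 0.0004, -0.0008]
[0.1336, -0.0007, 0.1473, 0.0001, 0.0004, -0.0008]
[0.0363, -0.0002, 0.0242, 0.0001, 0.0004, -0.0008]
[0.0699, -0.0004, 0.0458, 0.0001, 0.0004, -0.0008]
[0.0985, -0.0005, 0.0737, 0.0001, 0.0004, -0.0008]
[0.116, -0.0006, 0.098, 0.0001, 0.0004, -0.0008]
[0.1297, -0.0007, 0.1247, 0.0001, 0.0004, -0.0008]
[0.1365, -0.0008, 0.1435, 0.0001, 0.0004, -0.0008]
[0.1376, -0.0008, 0.1473, 0.0001, 0.0004, -0.0008]
```

Request:
carry_out:
  increments:
    - [[0.016,0,0.014,0,0,0],[0.034,0,0.025,0,0,0],[0.051,0,0.036,0,0,0],[0.067,0,0.047,0,0,0],[0.082,0,0.061,0,0,0]]

```text
clock: 23.45
tcp_pos: [0.5737, 0.1973, 0.199]
orientation: [0.002, 0.012, 1.0, 0.0]
wrist_force: [-0.2, -1.8, 6.4]
finger_gap: 0.0238
grip_force: 32.1
```

```bash
python3 -c "
from h import *
s=env.get_state();print(s['clock'],s['tcp_pos'],s['finger_gap'],s['wrist_force'])
T=[]
for a in(.7,.85,1.0,1.1,1.12):
    b=a+np.deg2rad(10); jx=.02-.1*np.sin(b); T.append((.624+jx,.1967-.0175*(jx+.007),.129+.1*np.cos(b),179))
rows(*T)"
```

```text
23.45 [0.57371405 0.19733851 0.19900685] 0.023847367862352593 [-0.24716986 -1.80136993  6.3615274 ]
[0.0129, 0.0002, 0.0117, 0.0, 0.0006, -0.0009]
[0.0305, 0.0001, 0.036, 0.0, 0.0006, -0.0009]
[0.0442, -0.0, 0.0626, 0.0, 0.0006, -0.0009]
[0.051, -0.0, 0.0814, 0.0, 0.0006, -0.0009]
[0.0522, -0.0001, 0.0853, 0.0, 0.0006, -0.0009]
```

Request:
carry_out:
  increments:
    - [[0.013,0,0.013,0,0,0],[0.0305,0,0.037,0,0,0],[0.044,0,0.063,0,0,0],[0.051,0,0.082,0,0,0],[0.053,0,0.09,0,0,0]]

```text
clock: 24.08
tcp_pos: [0.5467, 0.1979, 0.1525]
orientation: [0.001, 0.011, 1.0, -0.0]
wrist_force: [-1.0, -4.2, 14.1]
finger_gap: 0.024
grip_force: 34.5
```

Request:
carry_out:
  increments:
    - [[0,0,0.006,0,0,0],[0,0,0.01,0,0,0],[0,0,0.01,0,0,0]]

```text
clock: 24.45
tcp_pos: [0.5468, 0.1979, 0.1518]
orientation: [0.002, 0.011, 1.0, -0.0]
wrist_force: [-9.6, -5.2, 29.8]
finger_gap: 0.0237
grip_force: 35.6
```

Request:
carry_out:
  increments:
    - [[0,0,-0.006,0,0,0],[0,0,-0.006,0,0,0],[0,0,-0.006,0,0,0],[0,0,-0.006,0,0,0],[0,0,-0.006,0,0,0]]
  jaw: 0

```text
clock: 25.08
tcp_pos: [0.5461, 0.1982, 0.1494]
orientation: [-0.001, 0.011, 1.0, 0.0]
wrist_force: [-0.4, 1.0, 0.0]
finger_gap: 0.0856
grip_force: 0.0
```

Request:
carry_out:
  increments:
    - [[0,0,-0.05,0,0,0],[0,0,-0.15,0,0,0],[0,0,-0.25,0,0,0],[0.25,0,-0.3,0,0,0],[0.4,-0.1,-0.3,0,0,0]]

```text
clock: 25.7
tcp_pos: [0.4257, 0.1803, 0.2935]
orientation: [0.001, 0.011, 1.0, 0.0]
wrist_force: [0.2, 0.1, 1.6]
finger_gap: 0.0853
grip_force: 0.0
```

```bash
python3 - <<'E'
from h import *
find('t12')
X=cloud(dict(np.load('pics/t12.npz')))
m=(X[...,2]>.14)&(X[...,2]<.25)&(X[...,0]>.5)&(X[...,0]<.66)&(X[...,1]<.23)&(X[...,1]>.16); print(X[m].mean(0),X[m].max(0),X[m].min(0),m.sum())
q=X[(X[...,2]>.036)&(X[...,2]<.052)&(X[...,0]>.5)&(X[...,0]<.60)&(X[...,1]>.1)&(X[...,1]<.264)]
f=np.array([(y+.0025,s[:,0].min()) for y in np.arange(.12,.262,.005) for s in [q[(q[:,1]>=y)&(q[:,1]<y+.005)]] if len(s)>5])
print((f*1000).round(1).tolist())
b=X[(X[...,0]>.605)&(X[...,0]<.63)&(X[...,1]>.125)&(X[...,1]<.26)&(X[...,2]>.04)&(X[...,2]<.09)]; print('bar z',np.percentile(b[:,2],[10,50,90]))
E
```

```text
carton n 523 world [575.1 241.7] jig [-49.7  45.9] size [60.1 68.6] ang 83.6
carton n 704 world [573.  161.9] jig [-50.4 -34. ] size [75.  65.2] ang 89.2
25.75 [0.4156 0.1778 0.2926] [-8.9 -1.6 -1.3] 0.08508246519502351
[0.59859957 0.19537044 0.15195998] [0.65978693 0.21945695 0.17290541] [0.53922185 0.17050436 0.1400279 ] 320
[[127.5, 540.2], [132.5, 540.0], [137.5, 541.7], [142.5, 541.4], [147.5, 541.5], [152.5, 541.4], [157.5, 541.2], [162.5, 541.1], [167.5, 541.2], [172.5, 540.9], [177.5, 540.7], [182.5, 541.1], [187.5, 541.1], [192.5, 552.9], [197.5, 575.3], [212.5, 577.3], [217.5, 551.5], [222.5, 549.4], [227.5, 549.4], [232.5, 546.8], [237.5, 541.5], [242.5, 541.6], [247.5, 541.5], [252.5, 541.6], [257.5, 543.5], [262.5, 543.3]]
bar z [0.05335646 0.05681668 0.05928956]
```

View pics/t12c.png

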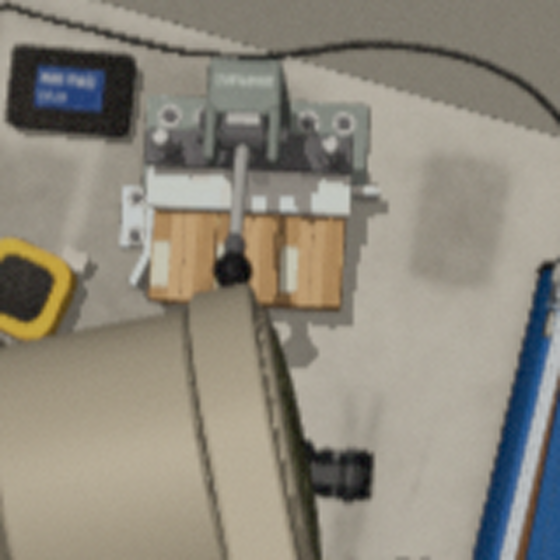

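The lever is down with the ball at crop px (232,265). Its top is at z 0.173, which fits about 1.1 rad. The bar has dropped about 16 mm onto the row, which is still square and closed up, and the arm is clear.

```bash
python3 -c "
from h import *
print(env.hand_in())"
```

```text
the job is handed in; nothing more can be done
None
```

I handed the job in at about 26 s: the three cartons are in a tight, flush row against the fence and stop, the lever is at about 1.1 rad with the presser bar down on the row, and the arm is clear; no score came back.

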